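# Open up the jar carton

### The job

The cardboard carton lying on its side on the bench holds jars, and its two long flaps have been left half closed over its mouth. Open it right up: lay the lower flap flat down on the bench in front of it, and swing the upper flap up and over until it is folded back on top of the carton. Don't crush the carton; leave the jars in it, and leave the things on the bench around it where they are.

Things in the scene. Friction and masses are not known exactly. Their poses are not given: they have to be found in the camera images.
- carton: brown carton on its side, sizes in mm: 200 deep (its x) by 250 wide (its y) by 190 high, board 5, too heavy to shift. Origin at the centre of its underside on the bench; z up; its open mouth faces its -x, 100 from the origin. Side flaps stand folded out, 65 beyond each side. Inside, the first 75 behind the mouth is empty, then stand the jars. Nothing lies on top, or within 110 in front
- flap_upper (a joint): angle of the upper long flap, rad: 0 closed, hanging straight down over the mouth; 1.57 level, sticking out in front; 3.14 straight up; 4.71 would be flat on the carton's top; stops at 0 and 4.5. Starts at 0.68 to 0.88, like an awning. Stiff crease (0.05 N m): it stays at whatever angle it is left, moves with about 1 N at the free edge, and does not spring back.
- flap_upper_hinge (a point): middle of the upper flap's crease, on the carton's top front edge, 193 above the bench, 100 in front of its origin
- flap_upper_edge (a point): middle of the upper flap's free edge, on its inner face (towards the jars when closed). Flap: cardboard panel 246 wide (along the carton's y), 85 from crease to free edge, 5 thick (outwards from this face), 0.05 kg
- flap_lower (a joint): angle of the lower long flap, rad: 0 closed, standing straight up before the mouth; 1.57 (its stop) flat on the bench in front. Starts at 0.8 to 1.1. Stiff crease (0.05 N m): it stays at whatever angle it is left, moves with about 1 N at the free edge, and does not spring back.
- flap_lower_hinge (a point): middle of the lower flap's crease, at the carton's bottom front edge, 7 above the bench, 100 in front of its origin
- flap_lower_edge (a point): middle of the lower flap's free edge, on its inner face (upper face when laid down). Flap: cardboard panel 246 wide (along the carton's y), 85 from crease to free edge, 5 thick (outwards from this face), 0.05 kg
- jar1: screw-lid pigment jar standing inside the carton, 64 diameter, 84 high, origin at the centre of its underside; leave it there
- jar2: screw-lid pigment jar standing inside the carton, 64 diameter, 84 high, origin at the centre of its underside; leave it there
- jar3: screw-lid pigment jar standing inside the carton, 64 diameter, 84 high, origin at the centre of its underside; leave it there
- brush: paint brush, 170 long, lying on the bench across in front of the carton's mouth, about 60 beyond where the lower flap will lie; origin at the middle of its underside
- wax_tin: flat round metal tin, 75 diameter, 36 high, on the bench beside the carton, on its +y side; origin at the centre of its underside
- mixing_cup: white plastic mixing cup, 90 diameter, 100 high, on the bench to the robot's right; origin at the centre of its underside
- glue_bottle: small bottle with a pointed nozzle, 48 diameter, 130 high, on the bench to the robot's left; origin at the centre of its underside
- figure: dark cast figure with a pointed hat, 72 diameter, 142 high, on the bench to the robot's right; origin at the centre of its underside
- spatula: spatula, 200 long, lying flat on the bench to the robot's left; origin at the middle of its underside

How it is judged:
By the outcome, as a careful person would: the job done as asked, in the order asked, and still so for the second after the job is handed in, with the robot touching nothing.
It also fails if it takes over 48 s, if anything falls off the work surface, if the arm or the gripper's body presses on something with over 40 N, if the wrist force passes 120 N, or if a joint passes its speed limit or range.

### The arm

A 6-joint arm with a two-finger parallel gripper is mounted at the origin on the work surface. World frame = base frame: x ahead of the robot, y to its left, z up, the work surface at z = 0. Lengths are in m, angles in rad, forces in N, time in s.
With the tool pointing down it reaches from about 0.15 to 0.775 m from the base axis. Payload 6.1 kg.
Tool frame: the origin (TCP) lies at the very end of the fingers, on their centre line; the grasp point (between the pads) lies behind it (env.tcp_to_grasp is the z of the grasp point in the tool frame, in m); z points along the fingers, y is the direction in which the jaws open and shut (so a half turn about z gives the same grasp; the last joint's range is limited). The gripper opens to 85 mm and grips with 20 to 120 N. Pads are 22 mm wide; open, the fingers measure 114 mm over their backs; the gripper's body (76 mm by 85 mm) begins 54 mm behind the grasp point. The pads swing forward as they close: fully open they stand 13 mm farther back than shut.
Start: joints at [-1.111, 0.126, -0.04, 1.405, 0, 1.571], TCP at [0.233, -0.47, 0.231] pointing down, gripper open.
Joint ranges: [-2.72, 2.72], [-0.95, 1.95], [-1.27, 1.35], [-1.78, 2.02], [-1.46, 1.47], [-3.14, 3.14]. Speed limits (rad/s): [2.39, 2.39, 3.01, 3.14, 3.14, 3.14].

### API

Orientations are given as a unit quaternion [w, x, y, z].
In Python, from rig import env gives the robot as it stands.
- The arm moves only by the tool drive_tool, never from a script. Its argument "plan" is a list of rows, each an object of numbers: "wx", "wy", "wz": the turn, a rotation vector about the tool's x, y, z in units of 6 degrees (1.0 is 6 degrees); "dx", "dy", "dz": the shift along the tool's x, y, z in units of 30 mm (1.0 is 30 mm); "claw": the gripper command: -1 is fully open, 1 is shut, values between are in proportion. In form: [{"wx": .., "wy": .., "wz": .., "dx": .., "dy": .., "dz": .., "claw": ..}, ...]. A call has 1 to 5 rows; each row shifts and turns the commanded pose from where the row before left it, along the tool's axes as they then stand; what a row does not reach is not made up. A row lasts 1/8 s, in which the tool goes at most 62.5 mm and 10.7 degrees, less where a joint would pass 70% of its speed; a pose out of reach is approached as far as the arm can. A call is refused whole if a number of a shift passes 1 or a number of a turn 1, either way. A call with a gripper value outside its range is refused whole. The fingers move at their own pace and stop on an object; "squeeze" is the grip in N (left out, the last holds). Time passes only in rows, so rows that do not move let the fingers close. It gives the time, the measured TCP pose, the force and the opening at its end, in the units of the state.
- env.state(): the state, without advancing time (a new reading comes with each control period).
- env.grab_frame(name): name is "scene" or "side" or "wrist"; returns the picture (480x640x3 uint8, blue, green, red); there is no depth.
- env.camera_info(name): a dict with "camera_matrix" (3x3 intrinsics, pixels), "R" (3x3) and "t" (3): a world point X has camera coordinates R X + t; the wrist camera has in their place "tool_from_camera" (4x4, takes a point from camera to tool coordinates, whose origin is the TCP and whose axes are the flange's). Camera axes: x right, y down, z forward; pixel columns grow to the right and rows downward; lengths in m; the calibration is good to about 2 mm. The wrist camera is an equidistant fisheye: a pixel r from the principal point sees the ray r / f radians off the axis. A picture is of the moment at which its call begins: read the wrist's pose just before it. camera_info takes no time and is no camera call.
- env.close_job(): hands the job in, once; it reports no verdict.
The state is a dict: "time_s": time; "joints": joint angles; "joint_vel": joint speeds; "effort": joint torques, N m; "position": TCP position; "ee_rot": TCP orientation; "contact_force": force on the tool from outside, world axes, zero at the start; "ft_torque": the same for the moment, N m; "finger_gap": finger opening in m.
Only numpy, scipy, OpenCV 4.12 (cv2) and the standard library are available. Lean on these libraries where they do the work, as an engineer would, in place of code of your own. Each camera call takes 0.05 s, during which the arm holds its last target.

## Working session

There is one attempt and no reset: what is moved stays moved. The work goes in short steps, Python scripts to look and compute and a tool call to move; the robot and the scene stay as the last step left them, time stands still between calls to the robot, and variables do not carry over. Pictures are saved under pics/ and viewed, and the job is handed in when it is done.

Besides the shell and the picture viewer there is one more tool, called after ">>>" as name(argument=value, ...) on one line, values as JSON. drive_tool: Moves the arm, as the interface text tells. Its arguments: {"type":"object","properties":{"plan":{"type":"array","items":{"type":"object","properties":{"wx":{"type":"number"},"wy":{"type":"number"},"wz":{"type":"number"},"dx":{"type":"number"},"dy":{"type":"number"},"dz":{"type":"number"},"claw":{"type":"number"}}}},"squeeze":{"type":"number"}},"required":["plan"]}

```bash
mkdir -p pics; ls
python3 - <<'E'
from rig import env
import cv2
s=env.state();print(s)
print(env.tcp_to_grasp)
for n in("scene","side","wrist"):
    cv2.imwrite(f"pics/{n}0.png",env.grab_frame(n)); print(n,env.camera_info(n))
E
```

```text
pics
{'time_s': 0.0, 'joints': array([-1.11100522e+00,  1.26413227e-01, -4.06299107e-02,  1.40542042e+00,
       -4.70015582e-06,  1.57082950e+00]), 'joint_vel': array([-0.00024657,  0.00139286, -0.00042287,  0.000386  , -0.00035056,
        0.00081423]), 'effort': array([ 1.04820469e-03, -4.35912073e+01,  3.52924776e+01,  1.72142027e-02,
       -1.32617233e-04, -1.28213463e-05]), 'position': array([ 0.2327851 , -0.47009693,  0.23050103]), 'ee_rot': array([-8.11142199e-04,  9.73693643e-01,  2.27859595e-01, -1.92261976e-04]), 'contact_force': array([-0.12639165, -0.75876916,  0.53420589]), 'ft_torque': array([-0.02723156,  0.00363528,  0.00285139]), 'finger_gap': 0.08568087898155131}
-0.0187
scene {'camera_matrix': array([[574.95445092,   0.        , 333.37282369],
       [  0.        , 574.95445092, 238.78715517],
       [  0.        ,   0.        ,   1.        ]]), 'R': array([[-0.97747642,  0.21102423, -0.0029355 ],
       [ 0.20123362,  0.92775377, -0.31428963],
       [-0.0635993 , -0.30780143, -0.94932261]]), 't': array([ 0.57958829, -0.08680261,  1.47921804])}
side {'camera_mat
[... 205 characters left out ...]
183029],
       [ 0.94833863,  0.04142891, -0.3145433 ],
       [-0.31432716, -0.01180163, -0.94924136]]), 't': array([ 0.00497934, -0.51669038,  1.55068488])}
wrist {'camera_matrix': array([[371.64829954,   0.        , 330.84944177],
       [  0.        , 371.64829954, 236.73739464],
       [  0.        ,   0.        ,   1.        ]]), 'tool_from_camera': array([[-6.03940547e-04, -9.45706025e-01, -3.25022691e-01,
         8.31709466e-02],
       [ 9.99999674e-01, -3.96854817e-04, -7.03435066e-04,
         5.61402383e-04],
       [ 5.36255960e-04, -3.25023010e-01,  9.45705956e-01,
        -1.43136300e-01],
       [ 0.00000000e+00,  0.00000000e+00,  0.00000000e+00,
         1.00000000e+00]])}
```

View pics/scene0.png

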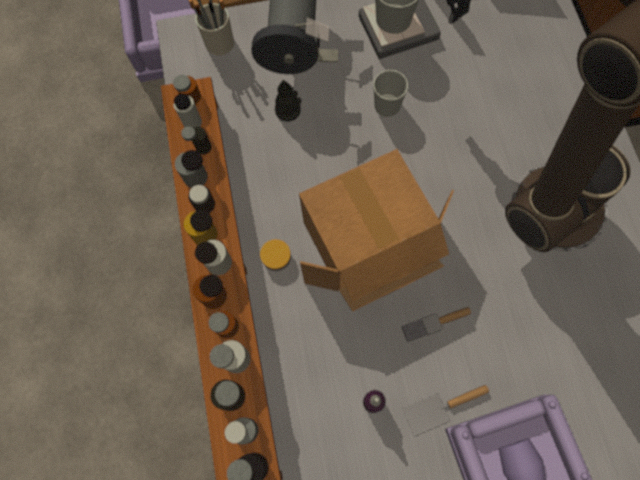

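View pics/side0.png

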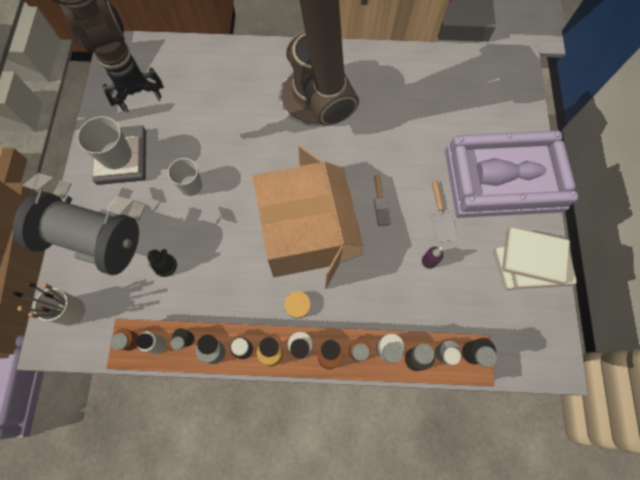

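View pics/wrist0.png

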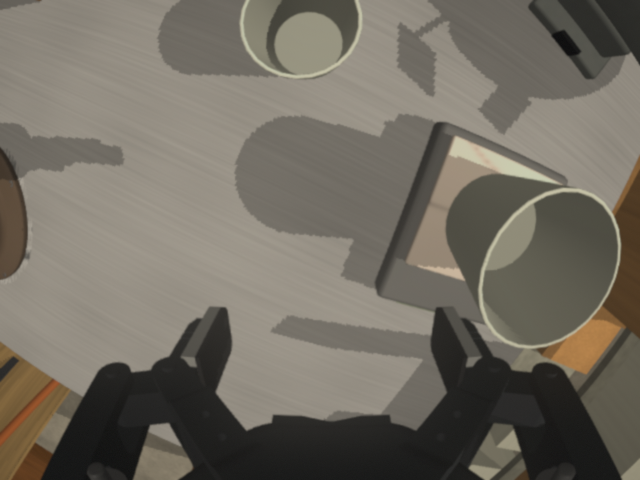

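Run:
```python
import cv2
a=cv2.imread("pics/side0.png")[135:300,235:415]; cv2.imwrite("pics/side0z.png",cv2.resize(a,None,fx=3.6,fy=3.6,interpolation=2))
a=cv2.imread("pics/scene0.png")[140:350,260:480]; cv2.imwrite("pics/scene0z.png",cv2.resize(a,None,fx=2.8,fy=2.8,interpolation=2))
```

```text
(no output)
```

View pics/side0z.png

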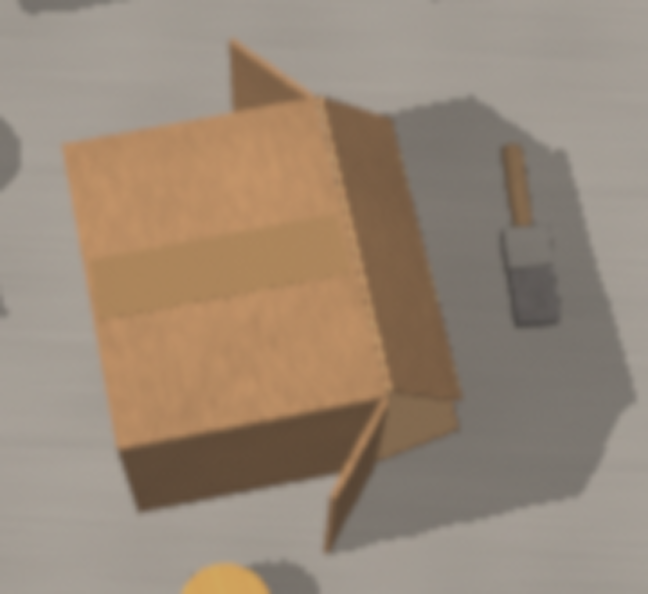

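View pics/scene0z.png

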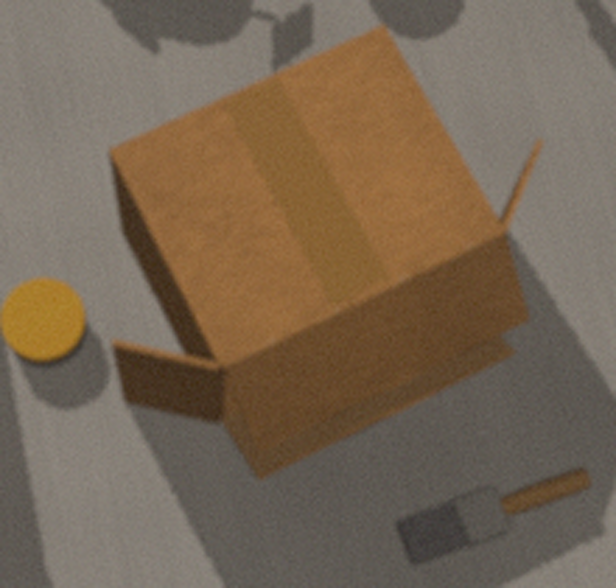

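```bash
cat > h.py <<'E'
import numpy as np
from rig import env
class C:
    def __init__(s,n):
        i=env.camera_info(n); s.K,s.R,s.t=i["camera_matrix"],i["R"],i["t"]; s.c=-s.R.T@s.t
    def ray(s,p): 
        d=s.R.T@np.linalg.inv(s.K)@np.array([p[0],p[1],1.]); return d/np.linalg.norm(d)
    def onz(s,p,z):
        d=s.ray(p); return s.c+d*(z-s.c[2])/d[2]
    def px(s,X):
        q=s.K@(s.R@X+s.t); return q[:2]/q[2]
def tri(A,p,B,q):
    a,b=A.ray(p),B.ray(q); M=np.stack([a,-b],1); k=np.linalg.lstsq(M,B.c-A.c,rcond=None)[0]
    u,v=A.c+a*k[0],B.c+b*k[1]; return (u+v)/2,np.linalg.norm(u-v)
S,D=C("scene"),C("side")
zs=lambda x,y:(260+(x+.5)/2.8-.5,140+(y+.5)/2.8-.5)
zd=lambda x,y:(235+(x+.5)/3.6-.5,135+(y+.5)/3.6-.5)
E
python3 - <<'E'
from h import *
np.set_printoptions(precision=4,suppress=True)
d=[zd(*p) for p in[(64,146),(323,97),(390,397),(121,449)]]
s=[zs(*p) for p in[(383,27),(503,232),(220,367),(112,152)]]
P=[]
for a,b in zip(d,s):
    print(tri(D,a,S,b),D.onz(a,.19),S.onz(b,.19)); P.append((D.onz(a,.19)+S.onz(b,.19))/2)
P=np.array(P)
print([np.linalg.norm(P[i]-P[(i+1)%4]) for i in range(4)])
# axis
cy=(P[2]-P[1])+(P[3]-P[0]); cx=(P[0]-P[1])+(P[3]-P[2]); 
a1=np.arctan2(-cy[0],cy[1]); a2=np.arctan2(cx[1],cx[0]); print("yaw",a1,a2)
o=P.mean(0);print("o",o)
print("flapU far",tri(D,zd(393,118),S,zs(527,318)))
print("flapU near side/sc",tri(D,zd(460,396),S,zs(255,440)))
for n,a in (("brush",[(512,147),(558,323),(517,326)]),):
    for q in a: print(n,D.onz(zd(*q),.005))
print("lower near corner", tri(D,zd(459,430),S,zs(262,478)))
print("lower far ray",S.onz(zs(512,350),.05),S.onz(zs(512,350),.06))
E
```

```text
(array([ 0.4106, -0.1548,  0.1839]), np.float64(0.0017576471500174743)) [ 0.4144 -0.1532  0.19  ] [ 0.4113 -0.1526  0.19  ]
(array([0.3654, 0.0433, 0.1955]), np.float64(0.002403307593770253)) [0.3635 0.0441 0.19  ] [0.363  0.0407 0.19  ]
(array([0.6043, 0.1007, 0.1867]), np.float64(0.002659983982903554)) [0.6064 0.1014 0.19  ] [0.6034 0.1007 0.19  ]
(array([ 0.6507, -0.0935,  0.1816]), np.float64(0.003018260013465516)) [ 0.6544 -0.0916  0.19  ] [ 0.6498 -0.091   0.19  ]
[np.float64(0.20150453375017427), np.float64(0.24870291700674185), np.float64(0.1980322115975162), np.float64(0.2470293686099739)]
yaw -1.3257846019845454 -1.3262285626415793
o [ 0.5083 -0.0252  0.19  ]
flapU far (array([0.3516, 0.1009, 0.1402]), np.float64(0.00241706174374403))
flapU near side/sc (array([0.5887, 0.1551, 0.1513]), np.float64(0.004435201124008483))
brush [0.3047 0.2164 0.005 ]
brush [0.4716 0.2557 0.005 ]
brush [0.4759 0.2204 0.005 ]
lower near corner (array([0.5823, 0.1656, 0.045 ]), np.float64(0.0047728303403173685))
lower far ray [0.3471 0.1021 0.05  ] [0.3496 0.1044 0.06  ]
```

>>> drive_tool(plan=[{"dz": -1,"wz": 1,"claw": 1},{"dz": -1,"wz": 1,"claw": 1},{"dz": -1,"wy": 1,"claw": 1},{"dz": -1,"wy": 1,"claw": 1},{"dz": -1,"claw": 1}], squeeze=30)

```text
$.plan[0]: bad value
```

Run:
```python
from rig import env
print(env.state())
```

```text
{'time_s': 0.15, 'joints': array([-1.11102423e+00,  1.26276793e-01, -4.03928419e-02,  1.40541673e+00,
       -1.31302164e-05,  1.57083903e+00]), 'joint_vel': array([ 0.00098187, -0.0024446 ,  0.0035765 ,  0.00028334,  0.00012849,
        0.00024826]), 'effort': array([ 5.97113576e-04, -4.36276817e+01,  3.53149617e+01,  1.36835233e-02,
        4.34576611e-05,  2.27760927e-05]), 'position': array([ 0.23281564, -0.47018669,  0.23068111]), 'ee_rot': array([-6.26550709e-04,  9.73697029e-01,  2.27845736e-01, -1.53384011e-04]), 'contact_force': array([0.19243969, 0.89189148, 0.13456754]), 'ft_torque': array([-0.03806996,  0.0230266 , -0.00964125]), 'finger_gap': 0.08509153169085233}
```

>>> drive_tool(plan=[{"dx": 0,"dy": 0,"dz": -1,"wx": 0,"wy": 0,"wz": 1,"claw": 1},{"dx": 0,"dy": 0,"dz": -1,"wx": 0,"wy": 0,"wz": 1,"claw": 1},{"dx": 0,"dy": 0,"dz": -1,"wx": 0,"wy": 1,"wz": 0,"claw": 1},{"dx": 0,"dy": 0,"dz": -1,"wx": 0,"wy": 1,"wz": 0,"claw": 1},{"dx": 0,"dy": 0,"dz": -1,"wx": 0,"wy": 0,"wz": 0,"claw": 1}], squeeze=30)

```text
time_s: 0.78
position: [0.2227, -0.4729, 0.3811]
ee_rot: [-0.013, 0.987, 0.123, 0.104]
contact_force: [0.5, -0.4, -0.6]
finger_gap: -0.0002
```

Run:
```python
from rig import env
from scipy.spatial.transform import Rotation as Q
s=env.state();print(s['time_s'],s['joints'],s['position'],s['ee_rot'],s['finger_gap'])
print(Q.from_quat(s['ee_rot'],scalar_first=True).as_matrix())
```

```text
0.775 [-1.24860049  0.14947444  0.30652354  1.7125995   0.20961397  1.64613389] [ 0.22270201 -0.47293191  0.381118  ] [-0.01322497  0.98681995  0.12322825  0.10404941] -0.0001847628951558035
[[ 9.47977034e-01  2.45960301e-01  2.02096691e-01]
 [ 2.40456099e-01 -9.69279795e-01  5.17449852e-02]
 [ 2.08615452e-01 -4.57675565e-04 -9.77997640e-01]]
```

```bash
cat >> h.py <<'E'
from scipy.spatial.transform import Rotation as Q
def Rk(ax,a): return Q.from_euler(ax,a).as_matrix()
def wr(j1,q,j5): return Rk('z',j1)@Rk('y',q)@Rk('z',j5)
def cur():
    s=env.state(); return np.array(s['position']),Q.from_quat(s['ee_rot'],scalar_first=True).as_matrix(),s
f=np.array([-.2424,.970,0]); cyv=np.array([.970,.2424,0]); up=np.array([0,0,1.]); H=np.array([.484,.072,0])
def pose(o,z,y=0): return H+f*o+cyv*y+up*z
E
python3 - <<'E'
from h import *
np.set_printoptions(precision=3,suppress=True)
p,R,s=cur();j=s['joints']
R0=Q.from_quat([0,.97369,.22786,0],scalar_first=True).as_matrix()
j0=[-1.111,.126,-.04,1.405,0,1.571]
for sg in(1,-1):
    for RR,jj in((R0,j0),(R,j)):
        M=wr(jj[0],jj[1]-jj[2]+jj[3],jj[4]).T@RR@Rk('z',sg*jj[5]).T
        print(sg,M)
E
```

```text
1 [[ 0.  0.  1.]
 [-0.  1.  0.]
 [-1. -0.  0.]]
1 [[ 0.  0.  1.]
 [-0.  1. -0.]
 [-1. -0.  0.]]
-1 [[-0.  0.  1.]
 [-0. -1.  0.]
 [ 1. -0.  0.]]
-1 [[-0.    -0.     1.   ]
 [-0.15  -0.989 -0.   ]
 [ 0.989 -0.15   0.   ]]
```

```bash
cat >> h.py <<'E'
M=np.array([[0,0,1.],[0,1,0],[-1,0,0]])
def orient(tilt,mode):
    z=-np.cos(tilt)*f-np.sin(tilt)*up   # tilt below horizontal
    v=-np.sin(tilt)*f+np.cos(tilt)*up
    v={'up':v*1,'down':-v,'+y':cyv,'-y':-cyv}[mode]
    x=v/np.linalg.norm(v); z=z/np.linalg.norm(z)
    return np.stack([x,np.cross(z,x),z],1)
def wrist(R,tip,L=.25):
    w=tip-R[:,2]*L; j1=np.arctan2(w[1],w[0])
    A=Rk('z',j1).T@R; d=A[:,2]; j5=np.arcsin(d[1]); q=np.arctan2(-d[2],d[0])
    B=(wr(j1,q,j5)@M).T@R
    return np.array([j1,q,j5,np.arctan2(B[1,0],B[0,0])])
E
python3 - <<'E'
from h import *
np.set_printoptions(precision=2,suppress=True)
for t in(30,45,60):
  for m in('up','down','+y','-y'):
    R=orient(np.radians(t),m)
    print(t,m,*[wrist(R,pose(*a)) for a in((.05,.02),(.05,.1),(-.07,.21))], wrist(R,np.array([.223,-.473,.38])))
E
```

```text
30 up [ 0.67  2.19 -0.91 -0.84] [ 0.67  2.19 -0.91 -0.84] [ 0.45  1.9  -1.01 -1.18] [-1.    0.55 -0.28 -2.97]
30 down [ 0.67  2.19 -0.91  2.3 ] [ 0.67  2.19 -0.91  2.3 ] [ 0.45  1.9  -1.01  1.96] [-1.    0.55 -0.28  0.17]
30 +y [ 0.67  2.19 -0.91 -2.41] [ 0.67  2.19 -0.91 -2.41] [ 0.45  1.9  -1.01 -2.76] [-1.    0.55 -0.28  1.74]
30 -y [ 0.67  2.19 -0.91  0.73] [ 0.67  2.19 -0.91  0.73] [ 0.45  1.9  -1.01  0.39] [-1.    0.55 -0.28 -1.4 ]
45 up [ 0.6   1.9  -0.73 -1.09] [ 0.6   1.9  -0.73 -1.09] [ 0.37  1.69 -0.78 -1.4 ] [-1.03  0.81 -0.21 -2.93]
45 down [ 0.6   1.9  -0.73  2.05] [ 0.6   1.9  -0.73  2.05] [ 0.37  1.69 -0.78  1.74] [-1.03  0.81 -0.21  0.21]
45 +y [ 0.6   1.9  -0.73 -2.66] [ 0.6   1.9  -0.73 -2.66] [ 0.37  1.69 -0.78 -2.97] [-1.03  0.81 -0.21  1.78]
45 -y [ 0.6   1.9  -0.73  0.48] [ 0.6   1.9  -0.73  0.48] [ 0.37  1.69 -0.78  0.17] [-1.03  0.81 -0.21 -1.36]
60 up [ 0.5   1.72 -0.5  -1.28] [ 0.5   1.72 -0.5  -1.28] [ 0.26  1.58 -0.52 -1.55] [-1.07  1.06 -0.13 -2.92]
60 down [ 0.5   1.72 -0.5   1.86] [ 0.5   1.72 -0.5   1.86] [ 0.26  1.58 -0.52  1.59] [-1.07  1.06 -0.13  0.22]
60 +y [ 0.5   1.72 -0.5  -2.85] [ 0.5   1.72 -0.5  -2.85] [ 0.26  1.58 -0.52 -3.12] [-1.07  1.06 -0.13  1.79]
60 -y [ 0.5   1.72 -0.5   0.29] [ 0.5   1.72 -0.5   0.29] [ 0.26  1.58 -0.52  0.02] [-1.07  1.06 -0.13 -1.35]
```

```bash
cat >> h.py <<'E'
def rows(wps,claw=1):
    # wps: list of (pos,R) starting from the current pose
    p,R=wps[0]; 
    for k,(p2,R2) in enumerate(wps[1:]):
        d=R.T@(p2-p)/.03; w=Q.from_matrix(R.T@R2).as_rotvec()/np.radians(6)
        d=np.round(d,2);w=np.round(w,2)
        if k%5==0: print('--')
        print("{"+", ".join(f'"{n}": {v:g}' for n,v in zip(("dx","dy","dz","wx","wy","wz","claw"),[*(d+0),*(w+0),claw]))+"}"+("," if k%5<4 else ""))
        p=p+R@d*.03; R=R@Q.from_rotvec(w*np.radians(6)).as_matrix()
def model(j): return wr(*j[:3])@M@Rk('z',j[3])
def seg(p0,R0,p1,R1,n):
    r=Q.from_matrix(R0.T@R1).as_rotvec()
    return [(p0+(p1-p0)*k/n, R0@Q.from_rotvec(r*k/n).as_matrix()) for k in range(n+1)]
E
python3 - <<'E'
from h import *
p,R,s=cur();j=s['joints']
a=np.array([j[0],j[1]-j[2]+j[3],j[4],j[5]]);print(np.abs(model(a)-R).max())
Rt=orient(np.radians(45),'up'); pt=pose(.15,.38)
b=wrist(Rt,pt);print(a,b,pt,np.abs(model(b)-Rt).max())
n=31
rows([(p+(pt-p)*k/n,model(a+(b-a)*k/n)) for k in range(n+1)])
E
```

```text
3.3306690738754696e-16
[-1.24860049  1.5555504   0.20961397  1.64613389] [ 0.7654989   2.03230613 -0.66032218 -0.88949566] [0.44764 0.2175  0.38   ] 0.00012102082192233521
--
{"dx": 0.41, "dy": -0.66, "dz": 0.09, "wx": 0.26, "wy": -0.27, "wz": -1.36, "claw": 1},
{"dx": 0.5, "dy": -0.59, "dz": 0.09, "wx": 0.26, "wy": -0.26, "wz": -1.37, "claw": 1},
{"dx": 0.58, "dy": -0.52, "dz": 0.09, "wx": 0.26, "wy": -0.25, "wz": -1.37, "claw": 1},
{"dx": 0.65, "dy": -0.42, "dz": 0.09, "wx": 0.28, "wy": -0.24, "wz": -1.38, "claw": 1},
{"dx": 0.71, "dy": -0.32, "dz": 0.09, "wx": 0.27, "wy": -0.24, "wz": -1.39, "claw": 1}
--
{"dx": 0.74, "dy": -0.21, "dz": 0.07, "wx": 0.28, "wy": -0.22, "wz": -1.39, "claw": 1},
{"dx": 0.78, "dy": -0.1, "dz": 0.06, "wx": 0.29, "wy": -0.21, "wz": -1.4, "claw": 1},
{"dx": 0.78, "dy": 0.01, "dz": 0.04, "wx": 0.3, "wy": -0.21, "wz": -1.4, "claw": 1},
{"dx": 0.77, "dy": 0.13, "dz": 0.03, "wx": 0.3, "wy": -0.2, "wz": -1.4, "claw": 1},
{"dx": 0.74, "dy": 0.25, "dz": 0, "wx": 0.31, "wy": -0.2, "wz": -1.4, "claw": 1}
--
{"dx": 0.7, "dy": 0.34, "dz": -0.02, "wx": 0.32, "wy": -0
[... 1088 characters left out ...]
: -0.51, "dy": 0.43, "dz": -0.41, "wx": 0.49, "wy": 0.02, "wz": -1.38, "claw": 1},
{"dx": -0.56, "dy": 0.34, "dz": -0.42, "wx": 0.51, "wy": 0.04, "wz": -1.36, "claw": 1}
--
{"dx": -0.6, "dy": 0.23, "dz": -0.44, "wx": 0.51, "wy": 0.07, "wz": -1.36, "claw": 1},
{"dx": -0.62, "dy": 0.12, "dz": -0.46, "wx": 0.52, "wy": 0.11, "wz": -1.34, "claw": 1},
{"dx": -0.63, "dy": 0, "dz": -0.46, "wx": 0.53, "wy": 0.15, "wz": -1.35, "claw": 1},
{"dx": -0.61, "dy": -0.1, "dz": -0.48, "wx": 0.52, "wy": 0.18, "wz": -1.33, "claw": 1},
{"dx": -0.58, "dy": -0.22, "dz": -0.47, "wx": 0.53, "wy": 0.22, "wz": -1.32, "claw": 1}
--
{"dx": -0.54, "dy": -0.32, "dz": -0.48, "wx": 0.52, "wy": 0.26, "wz": -1.32, "claw": 1},
```

Run:
```python
from h import *
np.set_printoptions(precision=3,suppress=True)
for z in(.0,.13): print(D.onz((432,258),z),S.onz((374,401),z))
p,R,s=cur();j=s['joints']
a=np.array([j[0],j[1]-j[2]+j[3],j[4],j[5]])
Rt=orient(np.radians(45),'down'); pt=pose(.15,.33,.06)
b=wrist(Rt,pt);print(a,b,pt,np.abs(model(b)-Rt).max())
n=26
rows([(p+(pt-p)*k/n,model(a+(b-a)*k/n)) for k in range(n+1)])
```

```text
[0.574 0.384 0.   ] [0.577 0.372 0.   ]
[0.614 0.349 0.13 ] [0.587 0.376 0.13 ]
[-1.249  1.556  0.21   1.646] [ 0.717  1.997 -0.681  2.196] [0.506 0.232 0.33 ] 0.00012102082192255725
--
{"dx": 0.55, "dy": -0.79, "dz": 0.18, "wx": 0.27, "wy": -0.35, "wz": -0.48, "claw": 1},
{"dx": 0.59, "dy": -0.75, "dz": 0.19, "wx": 0.24, "wy": -0.36, "wz": -0.48, "claw": 1},
{"dx": 0.64, "dy": -0.72, "dz": 0.18, "wx": 0.2, "wy": -0.37, "wz": -0.49, "claw": 1},
{"dx": 0.68, "dy": -0.68, "dz": 0.17, "wx": 0.17, "wy": -0.39, "wz": -0.51, "claw": 1},
{"dx": 0.72, "dy": -0.64, "dz": 0.15, "wx": 0.14, "wy": -0.4, "wz": -0.51, "claw": 1}
--
{"dx": 0.76, "dy": -0.59, "dz": 0.13, "wx": 0.1, "wy": -0.41, "wz": -0.51, "claw": 1},
{"dx": 0.8, "dy": -0.56, "dz": 0.11, "wx": 0.06, "wy": -0.42, "wz": -0.52, "claw": 1},
{"dx": 0.83, "dy": -0.51, "dz": 0.07, "wx": 0.03, "wy": -0.43, "wz": -0.52, "claw": 1},
{"dx": 0.85, "dy": -0.46, "dz": 0.03, "wx": 0, "wy": -0.43, "wz": -0.53, "claw": 1},
{"dx": 0.89, "dy": -0.42, "dz": 0, "wx": -0.04, "wy": -0.44, "wz": -0.52, "claw": 1}
--
{"dx": 0.9, "dy": -0.37, "dz": -0.05, "
[... 686 characters left out ...]
89, "dy": 0.08, "dz": -0.4, "wx": -0.36, "wy": -0.42, "wz": -0.49, "claw": 1},
{"dx": 0.86, "dy": 0.14, "dz": -0.44, "wx": -0.4, "wy": -0.41, "wz": -0.49, "claw": 1}
--
{"dx": 0.83, "dy": 0.2, "dz": -0.47, "wx": -0.43, "wy": -0.4, "wz": -0.47, "claw": 1},
{"dx": 0.8, "dy": 0.27, "dz": -0.49, "wx": -0.47, "wy": -0.4, "wz": -0.47, "claw": 1},
{"dx": 0.77, "dy": 0.33, "dz": -0.51, "wx": -0.49, "wy": -0.38, "wz": -0.46, "claw": 1},
{"dx": 0.73, "dy": 0.39, "dz": -0.52, "wx": -0.53, "wy": -0.37, "wz": -0.44, "claw": 1},
{"dx": 0.69, "dy": 0.45, "dz": -0.52, "wx": -0.55, "wy": -0.36, "wz": -0.43, "claw": 1}
--
{"dx": 0.64, "dy": 0.51, "dz": -0.53, "wx": -0.59, "wy": -0.35, "wz": -0.42, "claw": 1},
```

>>> drive_tool(plan=[{"dx": 0.55,"dy": -0.8,"dz": 0.2,"wx": 0.25,"wy": -0.35,"wz": -0.5,"claw": 1},{"dx": 0.6,"dy": -0.75,"dz": 0.2,"wx": 0.25,"wy": -0.35,"wz": -0.5,"claw": 1},{"dx": 0.65,"dy": -0.7,"dz": 0.15,"wx": 0.2,"wy": -0.35,"wz": -0.5,"claw": 1},{"dx": 0.7,"dy": -0.7,"dz": 0.15,"wx": 0.15,"wy": -0.4,"wz": -0.5,"claw": 1},{"dx": 0.7,"dy": -0.65,"dz": 0.15,"wx": 0.15,"wy": -0.4,"wz": -0.5,"claw": 1}])

```text
time_s: 1.4
position: [0.2783, -0.3354, 0.371]
ee_rot: [-0.039, 0.965, 0.259, 0.002]
contact_force: [1.2, -0.1, 0.4]
finger_gap: -0.0004
```

>>> drive_tool(plan=[{"dx": 0.75,"dy": -0.6,"dz": 0.15,"wx": 0.1,"wy": -0.4,"wz": -0.5,"claw": 1},{"dx": 0.8,"dy": -0.55,"dz": 0.1,"wx": 0.05,"wy": -0.4,"wz": -0.5,"claw": 1},{"dx": 0.85,"dy": -0.5,"dz": 0.05,"wx": 0.05,"wy": -0.45,"wz": -0.5,"claw": 1},{"dx": 0.85,"dy": -0.45,"dz": 0.05,"wx": 0,"wy": -0.45,"wz": -0.55,"claw": 1},{"dx": 0.9,"dy": -0.4,"dz": 0,"wx": -0.05,"wy": -0.45,"wz": -0.55,"claw": 1}])

```text
time_s: 2.02
position: [0.3338, -0.2003, 0.3603]
ee_rot: [-0.016, 0.915, 0.391, -0.101]
contact_force: [0.4, -0.2, -0.2]
finger_gap: 0.0001
```

>>> drive_tool(plan=[{"dx": 0.9,"dy": -0.35,"dz": -0.05,"wx": -0.1,"wy": -0.45,"wz": -0.55,"claw": 1},{"dx": 0.9,"dy": -0.3,"dz": -0.1,"wx": -0.1,"wy": -0.45,"wz": -0.5,"claw": 1},{"dx": 0.95,"dy": -0.25,"dz": -0.15,"wx": -0.15,"wy": -0.45,"wz": -0.55,"claw": 1},{"dx": 0.95,"dy": -0.2,"dz": -0.2,"wx": -0.2,"wy": -0.45,"wz": -0.5,"claw": 1},{"dx": 0.95,"dy": -0.15,"dz": -0.25,"wx": -0.2,"wy": -0.45,"wz": -0.5,"claw": 1}])

```text
time_s: 2.65
position: [0.3896, -0.0645, 0.3507]
ee_rot: [0.052, 0.835, 0.515, -0.188]
contact_force: [0.3, -0.7, -0.7]
finger_gap: -0.0001
```

>>> drive_tool(plan=[{"dx": 0.95,"dy": -0.1,"dz": -0.3,"wx": -0.25,"wy": -0.45,"wz": -0.5,"claw": 1},{"dx": 0.9,"dy": -0.05,"dz": -0.35,"wx": -0.3,"wy": -0.45,"wz": -0.5,"claw": 1},{"dx": 0.9,"dy": 0,"dz": -0.35,"wx": -0.35,"wy": -0.4,"wz": -0.5,"claw": 1},{"dx": 0.9,"dy": 0.1,"dz": -0.4,"wx": -0.35,"wy": -0.4,"wz": -0.5,"claw": 1},{"dx": 0.85,"dy": 0.15,"dz": -0.45,"wx": -0.4,"wy": -0.4,"wz": -0.5,"claw": 1}])

```text
time_s: 3.28
position: [0.4443, 0.0716, 0.3407]
ee_rot: [0.154, 0.727, 0.625, -0.238]
contact_force: [-0.2, 0.1, 0.2]
finger_gap: 0.0001
```

Run:
```python
from h import *
np.set_printoptions(precision=3,suppress=True)
p,R,s=cur();j=s['joints']; print(p,j,s['time_s'])
Rt=orient(np.radians(45),'down'); pt=pose(.13,.22,.06)
rows(seg(p,R,pt,Rt,7))
```

```text
[0.444 0.072 0.341] [ 0.432  0.275  0.254  1.953 -0.421  2.24 ] 3.275
--
{"dx": 0.9, "dy": 0.24, "dz": 0.08, "wx": -0.44, "wy": -0.31, "wz": -0.38, "claw": 1},
{"dx": 0.9, "dy": 0.27, "dz": 0.07, "wx": -0.43, "wy": -0.31, "wz": -0.38, "claw": 1},
{"dx": 0.89, "dy": 0.3, "dz": 0.05, "wx": -0.44, "wy": -0.31, "wz": -0.38, "claw": 1},
{"dx": 0.87, "dy": 0.34, "dz": 0.04, "wx": -0.43, "wy": -0.31, "wz": -0.38, "claw": 1},
{"dx": 0.86, "dy": 0.37, "dz": 0.02, "wx": -0.44, "wy": -0.31, "wz": -0.39, "claw": 1}
--
{"dx": 0.85, "dy": 0.41, "dz": 0.01, "wx": -0.43, "wy": -0.31, "wz": -0.38, "claw": 1},
{"dx": 0.83, "dy": 0.43, "dz": 0.01, "wx": -0.44, "wy": -0.31, "wz": -0.38, "claw": 1},
```

>>> drive_tool(plan=[{"dx": 0.9,"dy": 0.25,"dz": 0.1,"wx": -0.45,"wy": -0.3,"wz": -0.4,"claw": 1},{"dx": 0.9,"dy": 0.25,"dz": 0.1,"wx": -0.45,"wy": -0.3,"wz": -0.4,"claw": 1},{"dx": 0.9,"dy": 0.3,"dz": 0.05,"wx": -0.45,"wy": -0.3,"wz": -0.4,"claw": 1},{"dx": 0.85,"dy": 0.35,"dz": 0.05,"wx": -0.45,"wy": -0.3,"wz": -0.4,"claw": 1},{"dx": 0.85,"dy": 0.35,"dz": 0,"wx": -0.45,"wy": -0.3,"wz": -0.4,"claw": 1}])

```text
time_s: 3.9
position: [0.4905, 0.1712, 0.2539]
ee_rot: [0.261, 0.614, 0.707, -0.234]
contact_force: [0.6, -0.7, 0.5]
finger_gap: -0.0002
```

Run:
```python
from h import *
np.set_printoptions(precision=3,suppress=True)
p,R,s=cur();j=s['joints']; print(p,j,s['time_s'],R[:,2],R[:,0])
Rt=orient(np.radians(45),'down'); pt=pose(.11,.14,.06)
rows(seg(p,R,pt,Rt,5))
```

```text
[0.491 0.171 0.254] [ 0.662  0.374  0.143  1.758 -0.599  2.224] 3.9 [ 0.081 -0.651 -0.755] [-0.109  0.747 -0.656]
--
{"dx": 0.59, "dy": 0.19, "dz": 0.49, "wx": -0.16, "wy": -0.13, "wz": -0.14, "claw": 1},
{"dx": 0.59, "dy": 0.2, "dz": 0.49, "wx": -0.15, "wy": -0.14, "wz": -0.14, "claw": 1},
{"dx": 0.6, "dy": 0.19, "dz": 0.48, "wx": -0.16, "wy": -0.13, "wz": -0.13, "claw": 1},
{"dx": 0.6, "dy": 0.2, "dz": 0.47, "wx": -0.15, "wy": -0.14, "wz": -0.14, "claw": 1},
{"dx": 0.61, "dy": 0.19, "dz": 0.47, "wx": -0.16, "wy": -0.13, "wz": -0.14, "claw": 1}
```

Joint 4 has relaxed; continue down to a staging point in front.

>>> drive_tool(plan=[{"dx": 0.6,"dy": 0.2,"dz": 0.5,"wx": -0.15,"wy": -0.15,"wz": -0.15,"claw": 1},{"dx": 0.6,"dy": 0.2,"dz": 0.5,"wx": -0.15,"wy": -0.15,"wz": -0.15,"claw": 1},{"dx": 0.6,"dy": 0.2,"dz": 0.5,"wx": -0.15,"wy": -0.15,"wz": -0.15,"claw": 1},{"dx": 0.6,"dy": 0.2,"dz": 0.45,"wx": -0.15,"wy": -0.15,"wz": -0.15,"claw": 1},{"dx": 0.6,"dy": 0.2,"dz": 0.45,"wx": -0.15,"wy": -0.15,"wz": -0.15,"claw": 1}])

```text
time_s: 4.53
position: [0.5159, 0.1928, 0.1394]
ee_rot: [0.302, 0.566, 0.728, -0.24]
contact_force: [-0.1, 0.4, -0.5]
finger_gap: 0.0002
```

```bash
cat >> h.py <<'E'
def rel(p): d=p-H; return np.array([d@f,d@cyv,p[2]])
E
python3 - <<'E'
from h import *
import cv2
np.set_printoptions(precision=3,suppress=True)
p,R,s=cur();j=s['joints']; print(p,rel(p),j,s['time_s'],R[:,2],R[:,0])
for n in("scene","side","wrist"):
    a=env.grab_frame(n)
    if n=="scene": a=cv2.resize(a[140:360,260:500],None,fx=2.7,fy=2.7,interpolation=2)
    if n=="side": a=cv2.resize(a[130:310,230:460],None,fx=3,fy=3,interpolation=2)
    cv2.imwrite(f"pics/{n}1.png",a)
E
```

```text
[0.516 0.193 0.139] [0.11  0.06  0.139] [ 0.706  0.462 -0.018  1.52  -0.689  2.184] 4.525 [ 0.168 -0.692 -0.702] [-0.176  0.68  -0.712]
```

View pics/scene1.png

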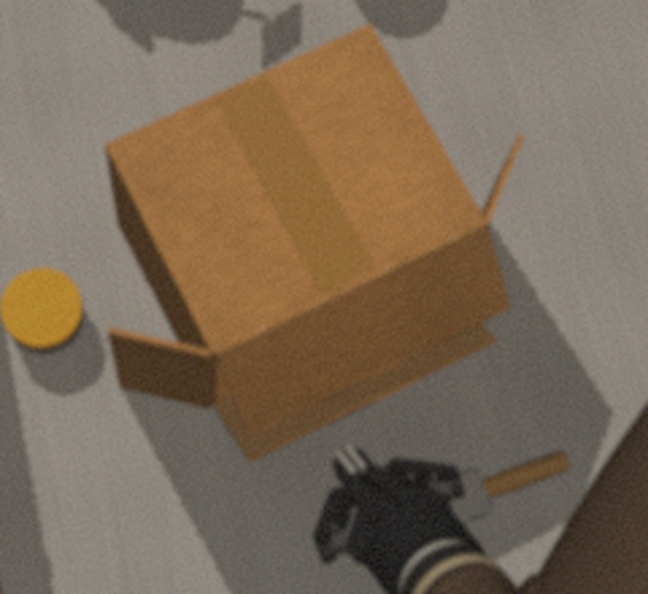

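View pics/side1.png

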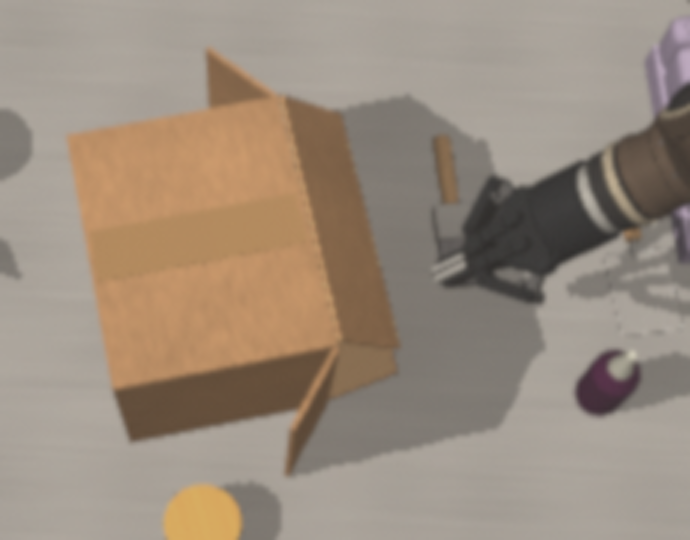

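View pics/wrist1.png

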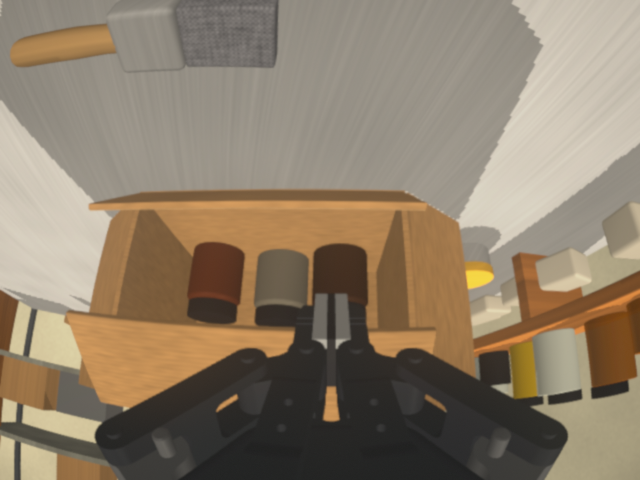

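```bash
cat >> h.py <<'E'
I=env.camera_info("wrist")
def wray(px,p,R):
    K=I["camera_matrix"];T=I["tool_from_camera"]
    u=np.array([px[0]-K[0,2],px[1]-K[1,2]])/K[0,0]; r=np.linalg.norm(u)
    d=np.r_[np.sin(r)*u/r,np.cos(r)]
    return p+R@T[:3,3], R@T[:3,:3]@d
def hit(px,p,R,hz):
    c,d=wray(px,p,R); A=rel(c)[[0,2]]-[0,hz]; B=np.array([d@f,d[2]])
    a,b,cc=B@B,2*A@B,A@A-.085**2; D_=b*b-4*a*cc
    out=[]
    for sg in(-1,1):
        if D_>0:
            k=(-b+sg*D_**.5)/2/a; X=c+k*d; out.append((rel(X),np.arctan2(rel(X)[0],(rel(X)[2]-hz)*(1 if hz<.1 else -1))))
    return out or ('min dist',np.sqrt(A@A-(A@B)**2/a))
E
python3 - <<'E'
from h import *
np.set_printoptions(precision=3,suppress=True)
p,R,s=cur()
for px in((92,207),(257,208),(424,208)): print('lo',hit(px,p,R,.007))
for px in((72,313),(255,322),(433,329)): print('up',hit(px,p,R,.193))
E
```

```text
lo [(array([ 0.066, -0.119,  0.06 ]), np.float64(0.8921874026421988)), (array([-0.079, -0.246, -0.025]), np.float64(-1.9604114054465174))]
lo [(array([0.065, 0.011, 0.062]), np.float64(0.8634144602258049)), (array([-0.08 , -0.024, -0.021]), np.float64(-1.9111755293757864))]
lo [(array([0.065, 0.118, 0.061]), np.float64(0.876111375169951)), (array([-0.079,  0.16 , -0.023]), np.float64(-1.9328816736635737))]
up [(array([ 0.067, -0.111,  0.141]), np.float64(0.909209379341156)), (array([-0.042, -0.204,  0.119]), np.float64(-0.5225620622686707))]
up [(array([0.063, 0.016, 0.136]), np.float64(0.8329449138206625)), (array([-0.034, -0.005,  0.115]), np.float64(-0.40774407915841626))]
up [(array([0.067, 0.116, 0.14 ]), np.float64(0.9018842524540157)), (array([-0.042,  0.147,  0.119]), np.float64(-0.51129047100633))]
```

>>> drive_tool(plan=[{"dx": 0,"dy": 0,"dz": 0.95,"wx": 0,"wy": 0,"wz": 0,"claw": 1},{"dx": 0,"dy": 0,"dz": 0.95,"wx": 0,"wy": 0,"wz": 0,"claw": 1},{"dx": 0,"dy": 0,"dz": 0.95,"wx": 0,"wy": 0,"wz": 0,"claw": 1},{"dx": 0.2,"dy": 0,"dz": 0.2,"wx": 0,"wy": 0,"wz": 0,"claw": 1},{"dx": 0.2,"dy": 0,"dz": 0.2,"wx": 0,"wy": 0,"wz": 0,"claw": 1}])

```text
time_s: 5.3
position: [0.5305, 0.1338, 0.0642]
ee_rot: [0.302, 0.567, 0.728, -0.239]
contact_force: [0.3, 0.3, -0.6]
finger_gap: -0.0001
```

Run:
```python
from h import *
import cv2
np.set_printoptions(precision=3,suppress=True)
p,R,s=cur();j=s['joints']; print(p,rel(p),j,s['time_s'],s['contact_force'])
a=env.grab_frame("wrist")
cv2.imwrite(f"pics/wrist2.png",a)
```

```text
[0.531 0.134 0.064] [0.049 0.06  0.064] [ 0.613  0.452 -0.201  1.272 -0.724  2.072] 5.3 [ 0.31   0.274 -0.604]
```

View pics/wrist2.png

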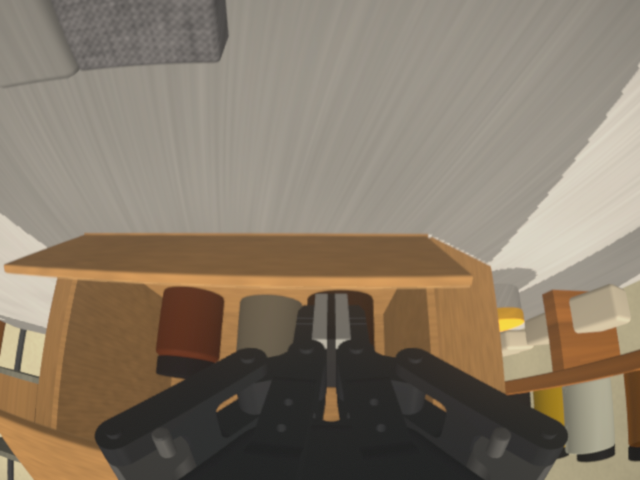

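>>> drive_tool(plan=[{"dx": 0.35,"dy": 0,"dz": 0.35,"wx": 0,"wy": 0,"wz": 0,"claw": 1},{"dx": 0.35,"dy": 0,"dz": 0.35,"wx": 0,"wy": 0,"wz": 0,"claw": 1},{"dx": 0.35,"dy": 0,"dz": 0.35,"wx": 0,"wy": 0,"wz": 0,"claw": 1}])

```text
time_s: 5.72
position: [0.5298, 0.1333, 0.0178]
ee_rot: [0.302, 0.566, 0.728, -0.24]
contact_force: [0.0, 0.0, 1.1]
finger_gap: -0.0003
```

Run:
```python
from h import *
import cv2
np.set_printoptions(precision=3,suppress=True)
p,R,s=cur();j=s['joints']; print(p,rel(p),j,s['time_s'],s['contact_force'])
a=env.grab_frame("wrist")
cv2.imwrite(f"pics/wrist3.png",a)
```

```text
[0.53  0.133 0.018] [0.048 0.059 0.018] [ 0.613  0.495 -0.249  1.182 -0.724  2.071] 5.725 [0.007 0.04  1.074]
```

View pics/wrist3.png

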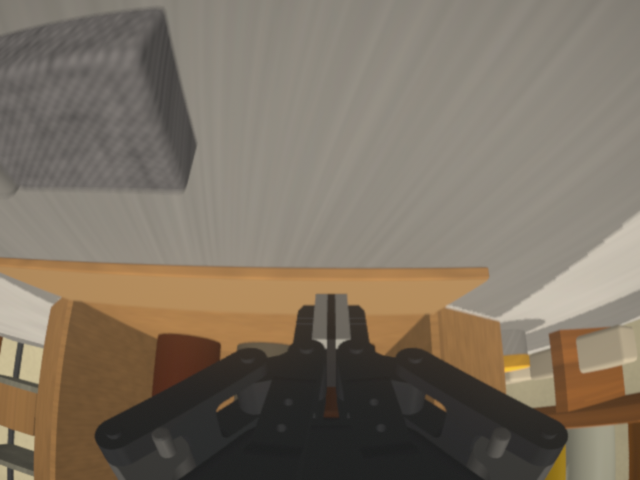

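>>> drive_tool(plan=[{"dx": 0.1,"dy": 0,"dz": 0.1,"wx": 0,"wy": 0,"wz": 0,"claw": 1},{"dx": 0.05,"dy": 0,"dz": 0.05,"wx": 0,"wy": 0,"wz": 0,"claw": 1}])

```text
time_s: 6.02
position: [0.5298, 0.1329, 0.0127]
ee_rot: [0.302, 0.566, 0.728, -0.24]
contact_force: [-3.4, 0.5, 7.3]
finger_gap: 0.0001
```

>>> drive_tool(plan=[{"dx": 0.05,"dy": 0,"dz": 0.05,"wx": 0,"wy": 0,"wz": 0,"claw": 1}])

```text
time_s: 6.15
position: [0.53, 0.1328, 0.0123]
ee_rot: [0.303, 0.566, 0.728, -0.24]
contact_force: [-8.0, 3.4, 18.3]
finger_gap: 0.0002
```

Run:
```python
from h import *
import cv2
np.set_printoptions(precision=3,suppress=True)
p,R,s=cur();j=s['joints']; print(p,rel(p),j,s['time_s'],s['contact_force'])
a=env.grab_frame("wrist")
cv2.imwrite(f"pics/wrist4.png",a)
```

```text
[0.53  0.133 0.012] [0.048 0.059 0.012] [ 0.613  0.5   -0.255  1.171 -0.726  2.071] 6.15 [-8.031  3.444 18.319]
```

View pics/wrist4.png

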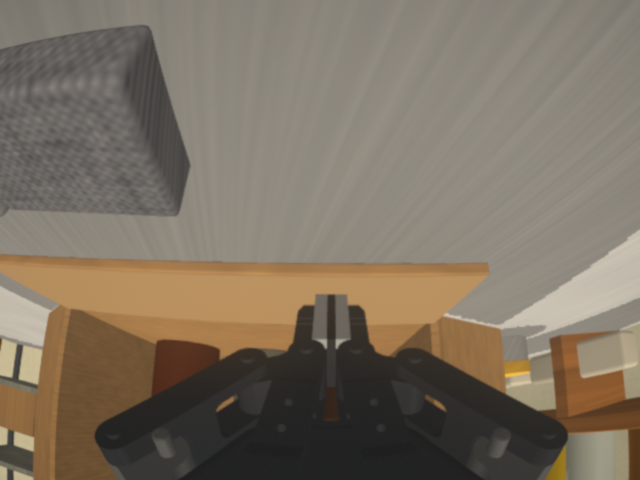

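>>> drive_tool(plan=[{"dx": -0.6,"dy": 0,"dz": -0.6,"wx": 0,"wy": 0,"wz": 0,"claw": 1},{"dx": -0.65,"dy": -0.7,"dz": -0.65,"wx": 0,"wy": 0,"wz": 0,"claw": 1},{"dx": -0.65,"dy": -0.7,"dz": -0.65,"wx": 0,"wy": 0,"wz": 0,"claw": 1}])

```text
time_s: 6.58
position: [0.4892, 0.1234, 0.0924]
ee_rot: [0.302, 0.567, 0.728, -0.239]
contact_force: [1.3, -0.0, 0.5]
finger_gap: 0.0003
```

Run:
```python
from h import *
import cv2
np.set_printoptions(precision=3,suppress=True)
p,R,s=cur();j=s['joints']; print(p,rel(p),j,s['time_s'],s['contact_force'])
a=env.grab_frame("wrist"); b=cv2.resize(env.grab_frame("side")[130:310,230:460],None,fx=3,fy=3,interpolation=2)
cv2.imwrite(f"pics/wrist5.png",a)
cv2.imwrite(f"pics/side5.png",b)
```

```text
[0.489 0.123 0.092] [0.049 0.018 0.092] [ 0.641  0.368 -0.262  1.318 -0.714  2.106] 6.575 [ 1.282 -0.033  0.506]
```

View pics/wrist5.png

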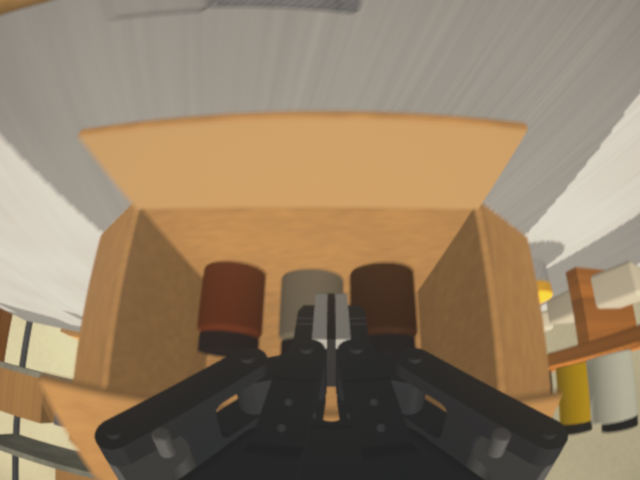

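View pics/side5.png

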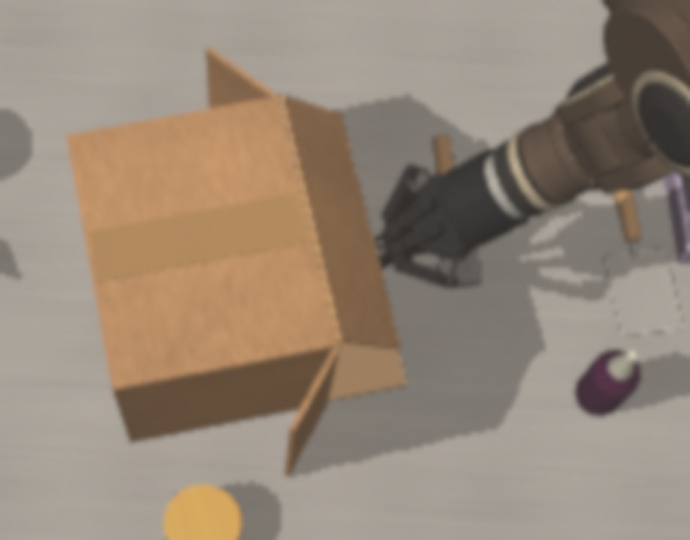

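>>> drive_tool(plan=[{"dx": -0.25,"dy": 0,"dz": -0.5,"wx": 0,"wy": 0,"wz": 0,"claw": 1},{"dx": -0.25,"dy": 0,"dz": -0.5,"wx": 0,"wy": 0,"wz": 0,"claw": 1},{"dx": -0.3,"dy": 0,"dz": -0.45,"wx": 0,"wy": 0,"wz": 0,"claw": 1},{"dx": -0.3,"dy": 0,"dz": -0.45,"wx": 0,"wy": 0,"wz": 0,"claw": 1}])

```text
time_s: 7.18
position: [0.4837, 0.1491, 0.1483]
ee_rot: [0.293, 0.57, 0.731, -0.234]
contact_force: [-12.9, 49.0, -21.3]
finger_gap: 0.0001
```

```bash
cat > look.py <<'E'
from h import *
import cv2,sys
np.set_printoptions(precision=3,suppress=True)
p,R,s=cur();j=s['joints']; print(p,rel(p),j,s['time_s'],s['contact_force'])
k=sys.argv[1]
b=cv2.resize(env.grab_frame("side")[130:310,230:460],None,fx=2,fy=2,interpolation=2)
a=cv2.resize(env.grab_frame("scene")[130:350,250:490],None,fx=1.4,fy=1.4,interpolation=2)
h=max(a.shape[0],b.shape[0]); pad=lambda i: cv2.copyMakeBorder(i,0,h-i.shape[0],0,0,0)
cv2.imwrite(f"pics/both{k}.png",np.hstack([pad(b),pad(a)]))
E
python3 look.py 6
```

```text
[0.484 0.149 0.148] [0.075 0.018 0.148] [ 0.675  0.347 -0.151  1.465 -0.68   2.141] 7.175 [-12.944  48.977 -21.309]
```

View pics/both6.png

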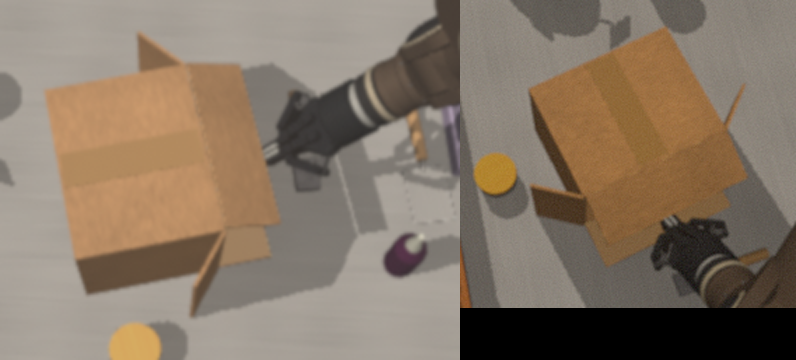

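>>> drive_tool(plan=[{"dx": 0.6,"dy": 0,"dz": -0.6,"wx": 0,"wy": 0,"wz": 0,"claw": 1},{"dx": 0.7,"dy": 0,"dz": -0.4,"wx": 0,"wy": -0.8,"wz": 0,"claw": 1},{"dx": 0.3,"dy": 0,"dz": 0,"wx": 0,"wy": -1,"wz": 0,"claw": 1},{"dx": 0.3,"dy": 0,"dz": 0,"wx": 0,"wy": -1,"wz": 0,"claw": 1},{"dx": 0,"dy": 0,"dz": 0,"wx": 0,"wy": -1,"wz": 0,"claw": 1}])

```text
time_s: 7.9
position: [0.4713, 0.1989, 0.1326]
ee_rot: [0.441, 0.507, 0.653, -0.348]
contact_force: [1.1, -0.5, -0.6]
finger_gap: -0.0
```

```bash
cat >> look.py <<'E'
print("tilt",np.degrees(np.arcsin(-R[2,2])), "ydotcy",R[:,1]@cyv)
cv2.imwrite(f"pics/w{k}.png",env.grab_frame("wrist"))
E
python3 look.py 7
```

```text
[0.471 0.199 0.133] [0.126 0.018 0.133] [ 0.855  0.694  0.004  1.846 -0.865  2.65 ] 7.9 [ 1.053 -0.545 -0.56 ]
tilt 21.643462552581305 ydotcy 0.9998079878842067
```

View pics/both7.png

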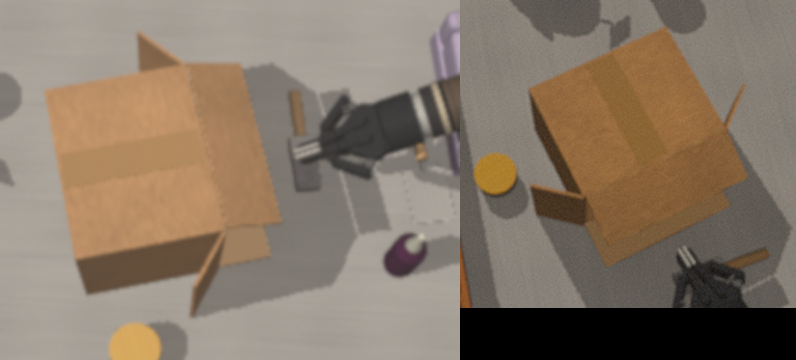

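View pics/w7.png

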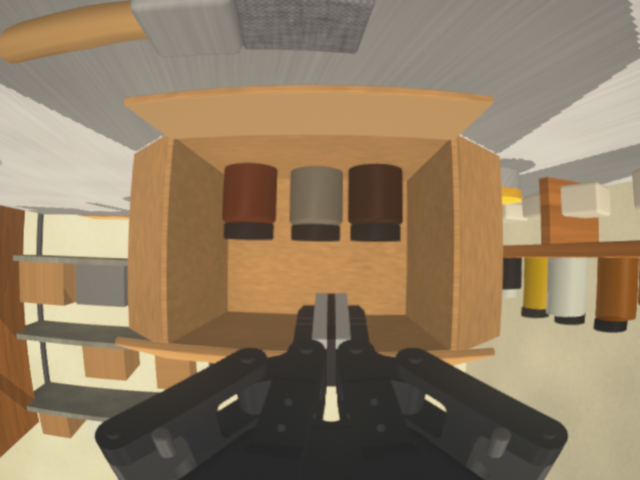

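Run:
```python
from h import *
np.set_printoptions(precision=3,suppress=True)
p,R,s=cur()
for px in((118,341),(494,352)): print('up',hit(px,p,R,.193))
for px in((128,99),(300,90),(493,99)): print('lo',hit(px,p,R,.007))
```

```text
up [(array([ 0.08 , -0.119,  0.165]), np.float64(1.2374227218378917)), (array([-0.083, -0.225,  0.211]), np.float64(-1.781982533924996))]
up [(array([0.081, 0.118, 0.166]), np.float64(1.2494651679585234)), (array([-0.083,  0.197,  0.213]), np.float64(-1.8034756245009338))]
lo [(array([ 0.085, -0.118,  0.007]), np.float64(1.5653126466511627)), (array([-0.053, -0.209, -0.06 ]), np.float64(-2.4743676460685156))]
lo [(array([ 0.085, -0.002,  0.01 ]), np.float64(1.5356823092869958)), (array([-0.056, -0.015, -0.057]), np.float64(-2.424488217349529))]
lo [(array([0.085, 0.118, 0.009]), np.float64(1.550066856534984)), (array([-0.054,  0.188, -0.058]), np.float64(-2.4487607362565207))]
```

>>> drive_tool(plan=[{"dx": -0.25,"dy": 0,"dz": 0.7,"wx": 0,"wy": 0,"wz": 0,"claw": 1},{"dx": -0.25,"dy": 0,"dz": 0.7,"wx": 0,"wy": 0,"wz": 0,"claw": 1},{"dx": -0.25,"dy": 0,"dz": 0.7,"wx": 0,"wy": 0,"wz": 0,"claw": 1}])

```text
time_s: 8.43
position: [0.488, 0.1326, 0.1322]
ee_rot: [0.44, 0.51, 0.654, -0.345]
contact_force: [0.5, 0.4, -0.5]
finger_gap: 0.0003
```

>>> drive_tool(plan=[{"dx": -0.4,"dy": 0,"dz": -0.15,"wx": 0,"wy": 0,"wz": 0,"claw": 1},{"dx": -0.4,"dy": 0,"dz": -0.15,"wx": 0,"wy": 0,"wz": 0,"claw": 1}])

```text
time_s: 8.68
position: [0.4878, 0.1331, 0.1585]
ee_rot: [0.44, 0.509, 0.654, -0.346]
contact_force: [-0.9, 2.3, -1.3]
finger_gap: -0.0002
```

```bash
python3 look.py 8
```

```text
[0.488 0.133 0.158] [0.058 0.018 0.158] [ 0.758  0.588 -0.094  1.773 -0.939  2.553] 8.675 [-0.894  2.326 -1.259]
tilt 21.96403812425583 ydotcy 0.9998195526916813
```

View pics/both8.png

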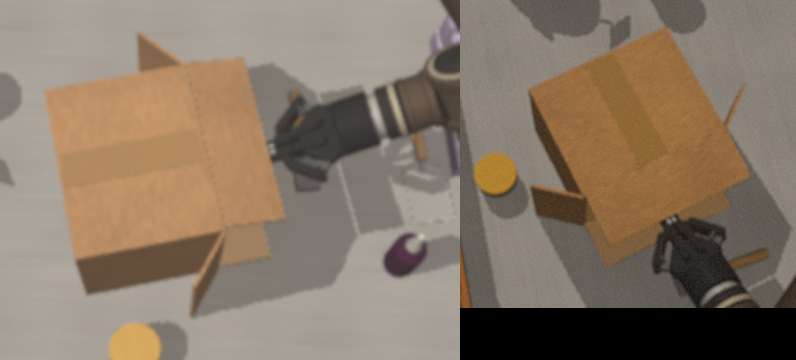

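>>> drive_tool(plan=[{"dx": -0.45,"dy": 0,"dz": -0.18,"wx": 0,"wy": 0,"wz": 0,"claw": 1},{"dx": -0.45,"dy": 0,"dz": -0.18,"wx": 0,"wy": 0,"wz": 0,"claw": 1}])

```text
time_s: 9.07
position: [0.4878, 0.1331, 0.1868]
ee_rot: [0.44, 0.508, 0.654, -0.347]
contact_force: [-0.2, 0.2, -1.0]
finger_gap: -0.0001
```

>>> drive_tool(plan=[{"dx": -0.45,"dy": 0,"dz": -0.18,"wx": 0,"wy": 0,"wz": 0,"claw": 1},{"dx": -0.35,"dy": 0,"dz": -0.15,"wx": 0,"wy": 0,"wz": 0,"claw": 1}])

```text
time_s: 9.32
position: [0.488, 0.1332, 0.2131]
ee_rot: [0.44, 0.508, 0.654, -0.347]
contact_force: [-0.1, -0.4, -1.7]
finger_gap: 0.0003
```

```bash
python3 look.py 9
```

```text
[0.488 0.133 0.213] [0.058 0.019 0.213] [ 0.758  0.544 -0.038  1.877 -0.94   2.554] 9.325 [-0.15  -0.399 -1.675]
tilt 21.83396387089446 ydotcy 0.9998098501632031
```

View pics/both9.png

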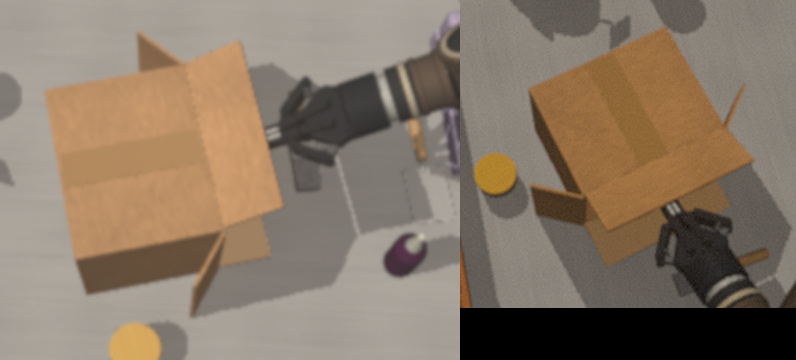

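```bash
cat > arc.py <<'E'
from h import *
p,R,s=cur()
c=rel(p)
W=[(c[0],c[2],21.8),(.050,.228,26),(.037,.240,30),(.020,.249,34),(.002,.254,38),(-.018,.257,40),(-.034,.252,42),(-.048,.243,42),(-.058,.232,42),(-.065,.222,42)]
rows([(p,R)]+[(pose(o,z,c[1]),orient(np.radians(t),'down')) for o,z,t in W[1:]])
E
python3 arc.py
```

```text
--
{"dx": -0.58, "dy": 0, "dz": 0.07, "wx": -0.02, "wy": 0.69, "wz": 0.05, "claw": 1},
{"dx": -0.55, "dy": 0, "dz": 0.21, "wx": 0, "wy": 0.67, "wz": 0, "claw": 1},
{"dx": -0.54, "dy": 0, "dz": 0.35, "wx": 0, "wy": 0.67, "wz": 0, "claw": 1},
{"dx": -0.48, "dy": 0, "dz": 0.4, "wx": 0, "wy": 0.66, "wz": 0, "claw": 1},
{"dx": -0.49, "dy": 0, "dz": 0.46, "wx": 0, "wy": 0.34, "wz": 0, "claw": 1}
--
{"dx": -0.21, "dy": 0, "dz": 0.52, "wx": 0, "wy": 0.33, "wz": 0, "claw": 1},
{"dx": -0.09, "dy": 0, "dz": 0.55, "wx": 0, "wy": 0, "wz": 0, "claw": 1},
{"dx": 0.05, "dy": 0, "dz": 0.49, "wx": 0, "wy": 0, "wz": 0, "claw": 1},
{"dx": 0.09, "dy": 0, "dz": 0.4, "wx": 0, "wy": 0, "wz": 0, "claw": 1},
```

>>> drive_tool(plan=[{"dx": -0.6,"dy": 0,"dz": 0.05,"wx": 0,"wy": 0.7,"wz": 0,"claw": 1},{"dx": -0.55,"dy": 0,"dz": 0.2,"wx": 0,"wy": 0.7,"wz": 0,"claw": 1}])

```text
time_s: 9.72
position: [0.4931, 0.1134, 0.2396]
ee_rot: [0.39, 0.532, 0.685, -0.309]
contact_force: [0.3, -0.3, -0.5]
finger_gap: -0.0003
```

>>> drive_tool(plan=[{"dx": -0.55,"dy": 0,"dz": 0.35,"wx": 0,"wy": 0.7,"wz": 0,"claw": 1},{"dx": -0.5,"dy": 0,"dz": 0.4,"wx": 0,"wy": 0.7,"wz": 0,"claw": 1}])

```text
time_s: 9.98
position: [0.502, 0.0783, 0.2548]
ee_rot: [0.339, 0.553, 0.712, -0.268]
contact_force: [-0.2, 0.0, -0.7]
finger_gap: 0.0
```

```bash
python3 look.py 10
```

```text
[0.502 0.078 0.255] [0.002 0.019 0.255] [ 0.594  0.279 -0.067  1.631 -0.82   2.095] 9.975 [-0.151  0.008 -0.674]
tilt 38.773641420169845 ydotcy 0.9998059013412101
```

View pics/both10.png

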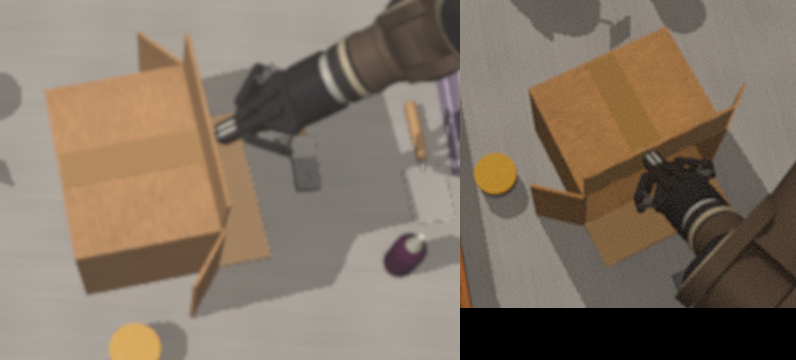

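Flap now about vertical, with the fingertip on its inner face and the lower flap still flat. Carry on over the top.

>>> drive_tool(plan=[{"dx": -0.45,"dy": 0,"dz": 0.45,"wx": 0,"wy": 0.3,"wz": 0,"claw": 1},{"dx": -0.2,"dy": 0,"dz": 0.5,"wx": 0,"wy": 0.3,"wz": 0,"claw": 1},{"dx": -0.1,"dy": 0,"dz": 0.55,"wx": 0,"wy": 0,"wz": 0,"claw": 1}])

```text
time_s: 10.5
position: [0.5136, 0.0316, 0.2421]
ee_rot: [0.317, 0.561, 0.722, -0.252]
contact_force: [0.2, 0.6, -0.2]
finger_gap: -0.0001
```

>>> drive_tool(plan=[{"dx": 0.05,"dy": 0,"dz": 0.5,"wx": 0,"wy": 0,"wz": 0,"claw": 1},{"dx": 0.1,"dy": 0,"dz": 0.4,"wx": 0,"wy": 0,"wz": 0,"claw": 1}])

```text
time_s: 10.75
position: [0.5173, 0.0151, 0.2198]
ee_rot: [0.317, 0.561, 0.722, -0.253]
contact_force: [0.2, 0.7, -0.5]
finger_gap: 0.0002
```

```bash
python3 look.py 11
```

```text
[0.517 0.015 0.22 ] [-0.063  0.018  0.22 ] [ 0.455  0.201 -0.198  1.406 -0.809  1.877] 10.75 [ 0.199  0.718 -0.478]
tilt 42.16234815600741 ydotcy 0.9997840089011478
```

View pics/both11.png

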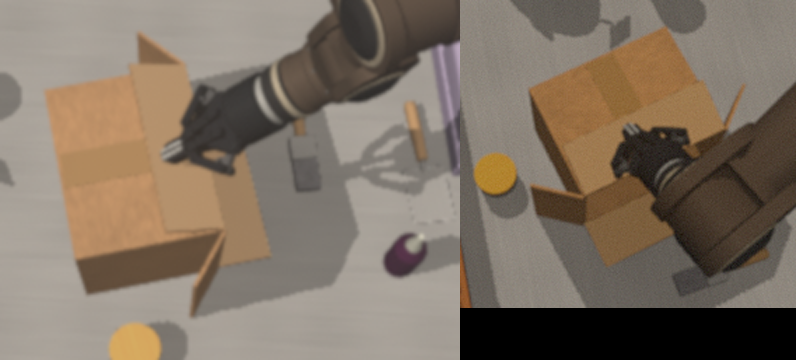

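View pics/w11.png

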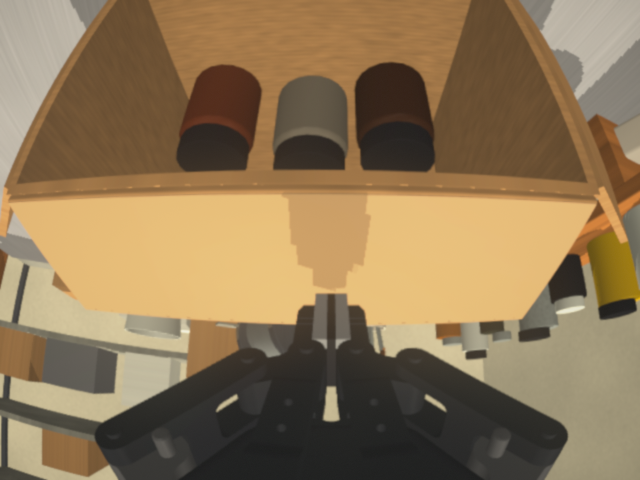

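>>> drive_tool(plan=[{"dx": 0.1,"dy": 0,"dz": 0.1,"wx": 0,"wy": 0,"wz": 0,"claw": 1},{"dx": 0.05,"dy": 0,"dz": 0.05,"wx": 0,"wy": 0,"wz": 0,"claw": 1}])

```text
time_s: 11.15
position: [0.5177, 0.0149, 0.2151]
ee_rot: [0.318, 0.561, 0.722, -0.252]
contact_force: [-0.6, 0.4, 1.0]
finger_gap: 0.0002
```

>>> drive_tool(plan=[{"dx": 0.05,"dy": 0,"dz": 0.05,"wx": 0,"wy": 0,"wz": 0,"claw": 1}])

```text
time_s: 11.28
position: [0.5178, 0.0146, 0.2131]
ee_rot: [0.318, 0.561, 0.722, -0.252]
contact_force: [0.6, -1.3, 1.3]
finger_gap: 0.0003
```

>>> drive_tool(plan=[{"dx": 0.05,"dy": 0,"dz": 0.05,"wx": 0,"wy": 0,"wz": 0,"claw": 1},{"dx": 0.05,"dy": 0,"dz": 0.05,"wx": 0,"wy": 0,"wz": 0,"claw": 1}])

```text
time_s: 11.52
position: [0.518, 0.0142, 0.2101]
ee_rot: [0.318, 0.561, 0.721, -0.251]
contact_force: [-7.4, 5.8, 15.5]
finger_gap: 0.0
```

>>> drive_tool(plan=[{"dx": 0.05,"dy": 0,"dz": 0.05,"wx": 0,"wy": 0,"wz": 0,"claw": 1}])

```text
time_s: 11.65
position: [0.5181, 0.0141, 0.2098]
ee_rot: [0.319, 0.561, 0.721, -0.251]
contact_force: [-11.7, 9.8, 26.3]
finger_gap: -0.0003
```

>>> drive_tool(plan=[{"dx": -0.2,"dy": 0,"dz": -0.2,"wx": 0,"wy": 0,"wz": 0,"claw": 1},{"dx": -0.6,"dy": 0,"dz": -0.6,"wx": 0,"wy": 0,"wz": 0,"claw": 1},{"dx": -0.5,"dy": 0,"dz": -0.8,"wx": 0,"wy": 0.3,"wz": 0,"claw": 1},{"dx": -0.4,"dy": 0,"dz": -0.9,"wx": 0,"wy": 0.5,"wz": 0,"claw": 1},{"dx": -0.4,"dy": 0,"dz": -0.9,"wx": 0,"wy": 0.5,"wz": 0,"claw": 1}])

```text
time_s: 12.28
position: [0.5109, 0.0439, 0.3238]
ee_rot: [0.267, 0.577, 0.742, -0.212]
contact_force: [0.1, -0.6, -0.2]
finger_gap: 0.0002
```

```bash
python3 look.py 12
python3 - <<'E'
import cv2
from rig import env
cv2.imwrite("pics/sidef.png",env.grab_frame("side"))
E
```

```text
[0.511 0.044 0.324] [-0.034  0.019  0.324] [ 0.455  0.167  0.055  1.638 -0.676  1.841] 12.275 [ 0.06  -0.603 -0.222]
tilt 50.131739597063515 ydotcy 0.9998034950487471
```

View pics/both12.png

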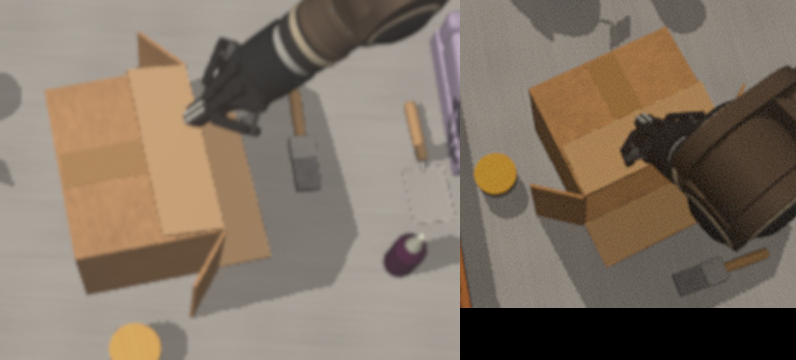

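View pics/w12.png

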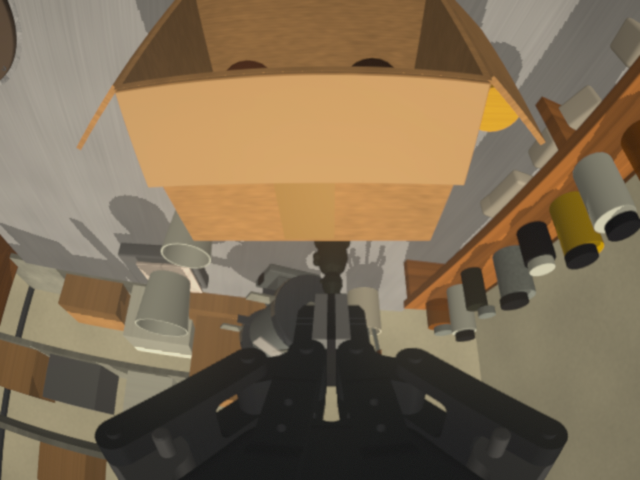

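View pics/sidef.png

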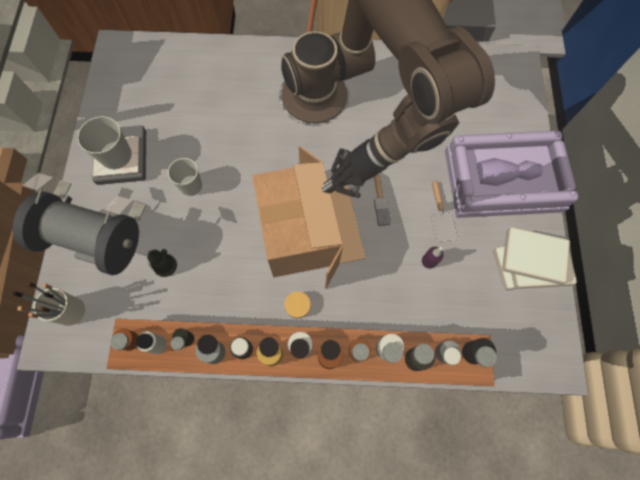

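Run:
```python
from h import *
np.set_printoptions(precision=3,suppress=True)
p,R,s=cur()
for px in((150,186),(463,184)): print('up',hit(px,p,R,.193))
a=__import__('cv2').imread('pics/side0.png').astype(int); b=__import__('cv2').imread('pics/sidef.png').astype(int)
d=abs(a-b).max(2)
for n,(x,y) in dict(brush=(380,200),tin=(297,304),cup=(184,176),glue=(432,257),fig=(162,263),spat=(440,210)).items(): print(n,d[y-15:y+15,x-12:x+12].mean().round(1))
print(env.close_job())
```

```text
up [(array([-0.002, -0.065,  0.278]), np.float64(-3.117161367671216)), (array([-0.083, -0.121,  0.211]), np.float64(-1.7876714010212251))]
up [(array([-0.001,  0.077,  0.278]), np.float64(-3.1279487443875453)), (array([-0.083,  0.116,  0.21 ]), np.float64(-1.7697003239716103))]
brush 2.8
tin 4.8
cup 3.2
glue 3.3
fig 2.0
spat 7.8
the job is handed in; nothing more can be done
None
```

The carton is open: the lower flap is flat on the bench and the upper flap is folded back on top, done in that order. I handed the job in at about 12.5 s of the 48 s.

**How it went:** I pressed the lower flap down onto its stop with the closed fingertips. I then lifted the upper flap from underneath, swung it over, pressed it against its stop with about 30 N, and moved the arm clear.

**Last checks:**
- **Lower flap:** the wrist camera put it at about 1.55 rad, against a stop of 1.57. I measured this after pressing it, and it still looked flat in the last picture.
- **Upper flap:** the final measurement put its edge 83 mm behind the crease and about 18 mm above it, which is about 4.5 rad, its stop.
- **Jars and nearby items:** the jars were still in place in the last clear view into the carton, after the swing. The brush, tin, cup, bottle, figure and spatula showed no visible shift in the side camera between the first and last pictures. The spatula area differed most, which I took to be the arm's shadow but did not check further.

**One thing went wrong:** on the first try at the upper flap its edge caught on the tilted finger. The wrist force reached about 54 N along the flap before I backed off. That is under the 120 N wrist limit, but I can't rule out that part of it pressed on the gripper body, where the limit is 40 N. I went back in with the tool closer to level, and the lift and swing then stayed under 3 N. The carton showed no shift or damage in the later pictures.

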